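# Weight the glue press and set its timer

## Robot

A 7-joint arm with a two-finger parallel gripper is mounted at the origin on the work surface. World frame = base frame: x ahead of the robot, y to its left, z up, the work surface at z = 0. Lengths are in m, angles in rad, forces in N, time in s.
With the tool pointing down it reaches from about 0.425 to 0.95 m from the base axis. Payload 4.7 kg.
Tool frame: the origin (TCP) lies between the finger pads; the fingertips stand 25 mm ahead of it and the grasp point (between the pads) lies 6 mm ahead of it; z points along the fingers, y is the line along which they close (so a half turn about z gives the same grasp; the last joint's range is limited). The gripper opens to 85 mm and grips with 20 to 120 N. Pads are 22 mm wide; open, the fingers measure 114 mm over their backs; the gripper's body (76 mm by 85 mm) begins 54 mm behind the grasp point. The pads swing forward as they close: fully open they stand 13 mm farther back than shut.
Start: joints at [1.082, 0.469, -0.049, 1.532, 0.024, 1.141, -0.082], TCP at [0.3, -0.605, 0.256] pointing down, gripper open.
Joint ranges: [-2.59, 2.59], [-0.33, 1.99], [-1.39, 1.29], [0.1, 2.45], [-1.04, 4.18], [0.21, 1.99], [-2.66, 2.66]. Speed limits (rad/s): [2.57, 2.57, 3.14, 3.14, 3.14, 3.14, 3.14].

## Interface

Orientations are given as a 3x3 rotation matrix whose columns are the frame's x, y, z axes.
In Python, from rig import * gives the robot as it stands. Calls block until the motion is done:
- movep(position, orientation): joint-space move of the TCP to a pose.
- move_l(position, attitude=None, feed=0.15, until_force=None): straight line of the TCP; attitude=None keeps the orientation; feed is the mean speed in m/s. With until_force (N) it stops when the force on the tool has changed by that much, and returns True; else False.
- move_joints(angles): joint-space move.
- command_gripper(opening, newtons=None): finger opening in m; newtons is the grip in N (None keeps the last); returns when the fingers have stopped.
- sleep(seconds).
- inverse_kinematics(position, orientation): joint angles nearest the present ones, or None.
- sense(): the state.
- camera(name): name is "side" or "top" or "wrist"; returns (picture, depth): 480x640x3 uint8, red, green, blue; 480x640 float32, m along the optical axis (not along the pixel's ray), 0 where there is no reading.
- camera_params(name): a dict with "K" (3x3 intrinsics, pixels), "position" and "rotation" of the camera in the world; the wrist camera has in their place "tool_from_camera" (4x4, takes a point from camera to tool coordinates, whose origin is the TCP and whose axes are the flange's). Camera axes: x right, y down, z forward; pixel columns grow to the right and rows downward; lengths in m; the calibration is good to about 2 mm. A picture is of the moment at which its call begins: read the wrist's pose just before it. camera_params takes no time and is no camera call.
A pose or a line that the arm cannot do raises Unreachable and nothing moves.
- finish_job(): hands the job in; it is judged then, once.
The state is a dict: "time_s": time; "joint_pos": joint angles; "qd": joint speeds; "joint_efforts": joint torques, N m; "position": TCP position; "tcp_rot": TCP orientation; "wrist_force": force on the tool from outside, world axes, zero at the start; "ft_torque": the same for the moment, N m; "finger_gap": finger opening in m; "gripper_force": force on a finger pad.
Only numpy, scipy, OpenCV 4.12 (cv2) and the standard library are available. Lean on these libraries where they do the work, as an engineer would, in place of code of your own. Each camera call takes 0.05 s, during which the arm holds its last target. There are 200 camera calls.

## Task

Weight the glued joint: stand the tall blue tin squarely on the cork pad between the press's steel cheeks and set the yellow tin squarely on top of it, edges in line, both lids up and never tipped over. Only then turn the timer's knob until its yellow pointer stands at the red mark, without shifting the mark. Leave everything else on the bench where it is.

Things in the scene. Friction and masses are not known exactly. Their poses are not given: they have to be found in the camera images.
- tall_tin: Tall blue closed tin with bare steel lid, 68 (x) x 56 (y) x 80 mm high, about 0.65 kg; origin: centre of its underside, z up. A black stripe on the lid runs along its long side (x). It starts upright in the wooden carrier.
- flat_tin: Low yellow closed tin with yellow lid, 68 (x) x 56 (y) x 54 mm high, about 0.45 kg; origin: centre of its underside, z up. A black stripe on the lid runs along its long side (x). It starts upright on the bench.
- carrier: Light wooden carrier, fixed: base 100 (x) x 110 (y) x 10 mm thick with two upright end boards across x, each 11 thick, 110 wide (y), tops 86 mm above the bench, inner gap 78 mm along x; open to both y sides. Origin: centre of its underside. The tall tin stands in it on the base (10 mm up), its 68 mm length along the carrier's x, about 5 mm from each board.
- press: Glue press, fixed: green base 120 (x) x 110 (y) x 10 mm thick; two upright steel cheeks, each 84 long (x), 10 thick, tops 92 mm above the bench, with an inner gap of 62 mm along y; open to both x sides. Origin: centre of its underside. A tin fits between the cheeks only with its 56 mm side across the gap.
- press_pad (a point): Centre of the top face of the press's cork pad, 68 (x) x 56 (y) mm, between the cheeks, 16 mm above the bench; axes as the press.
- timer: Bench timer, fixed: grey box 124 x 124 x 50 mm high with a round white dial (116 mm dia) on top; origin: centre of its underside, below the knob's axis.
- timer_grip (a point): On the knob's vertical axis, 80.5 mm above the bench: the height at which to grip the black knob. The grip bar is 56 mm long, 16 mm wide, from 59.5 to 93.5 mm above the bench; this point's x axis runs along the bar towards the pointer. Below it is a round skirt of 62 mm dia.
- timer_pointer (a point): Tip of the knob's yellow pointer, 42 mm from the knob's axis, 55.5 mm above the bench; turns with the knob.
- timer_mark (a point): Inner end of the red mark (a tab 11 x 6 x 5 mm lying radially on the dial), 42 mm from the knob's axis, 55.5 mm above the bench.
- timer_knob (a joint): Knob angle in rad, 0 to 4.2 between end stops, growing clockwise seen from above, 0 when the pointer is along the timer's x axis. The mark always lies clockwise of the starting pointer, 1.0 to 2.8 rad on. It stays where it is left.
- jar: Bystander, loose: glass jar with a red lid, 68 mm dia, 115 mm tall, standing; origin: centre of its underside.
- stake: Bystander, loose: dark steel forming stake, 130 mm tall: round foot 64 mm dia, post 24 mm dia, standing; origin: centre of its underside.
- pliers: Bystander, loose: red-handled pliers, about 165 x 55 x 17 mm, lying along its x; origin: on its axis on the lying side.
- steel_block: Bystander, loose: dark steel block, 75 x 50 x 36 mm; origin: centre of its underside.
- carton: Bystander, loose: small cardboard carton, 90 x 65 x 45 mm; origin: centre of its underside.
Not all that is in view belongs to the job. Leave any orange look-alike of the press alone.

How it is judged:
By the outcome, as a careful person would: the job done as asked, in the order asked, and still so for the second after the job is handed in, with the robot touching nothing.
It also fails if it takes over 72 s, if anything falls off the work surface, if the arm or the gripper's body presses on something with over 40 N, if the wrist force passes 120 N, or if a joint passes its speed limit or range.

## Working session

There is one attempt and no reset: what is moved stays moved. The work goes in short steps, each a Python script; the robot and the scene stay as the last script left them, time stands still between calls to the robot, and variables do not carry over. Pictures are saved under pics/ and viewed, at most 10 in all, crops included, and the job is handed in when it is done.

```bash
mkdir -p pics; ls; python3 - <<'E'
from rig import *
import numpy as np,cv2
s=sense();print(s['time_s'],s['position'],s['tcp_rot'])
for n in ['top','side']:
    p,d=camera(n);np.savez('pics/%s0.npz'%n,p=p,d=d);cv2.imwrite('pics/%s0.png'%n,p[...,::-1]);print(n,camera_params(n),(d>0).mean())
print(camera_params('wrist'))
E
```

```text
pics
0.0 [ 0.29927664 -0.60441623  0.25523937] [[ 8.96135208e-01  4.43780080e-01 -9.64133117e-04]
 [ 4.43781118e-01 -8.96133525e-01  1.73904021e-03]
 [-9.22406036e-05 -1.98627924e-03 -9.99998023e-01]]
top {'K': array([[587.39943902,   0.        , 315.93601856],
       [  0.        , 587.39943902, 234.47149913],
       [  0.        ,   0.        ,   1.        ]]), 'position': array([0.25420384, 0.01985136, 1.66574009]), 'rotation': array([[-0.02415791, -0.98958165,  0.14193152],
       [-0.99968771,  0.02300476, -0.00976013],
       [ 0.00639334, -0.14212298, -0.98982836]])} 0.9959635416666667
side {'K': array([[616.1448031 ,   0.        , 319.98813502],
       [  0.        , 616.1448031 , 230.32661691],
       [  0.        ,   0.        ,   1.        ]]), 'position': array([-0.10841506,  1.03972215,  0.9123715 ]), 'rotation': array([[-0.88181968, -0.27149213,  0.38559834],
       [-0.47158476,  0.5100294 , -0.71935931],
       [-0.00136609, -0.8161875 , -0.57778552]])} 0.9960546875
{'K': array([[347.04963442,   0.        , 319.89319996],
       [  0.        , 347.04963442, 237.12974425],
       [  0.        ,   0.        ,   1.        ]]), 'tool_from_camera': array([[-3.11752430e-04, -9.62137771e-01, -2.72563410e-01,
         6.85781778e-02],
       [ 9.99999914e-01, -2.25649357e-04, -3.47246297e-04,
         2.99494975e-04],
       [ 2.72595020e-04, -2.72563494e-01,  9.62137759e-01,
        -1.18926294e-01],
       [ 0.00000000e+00,  0.00000000e+00,  0.00000000e+00,
         1.00000000e+00]])}
```

View pics/top0.png

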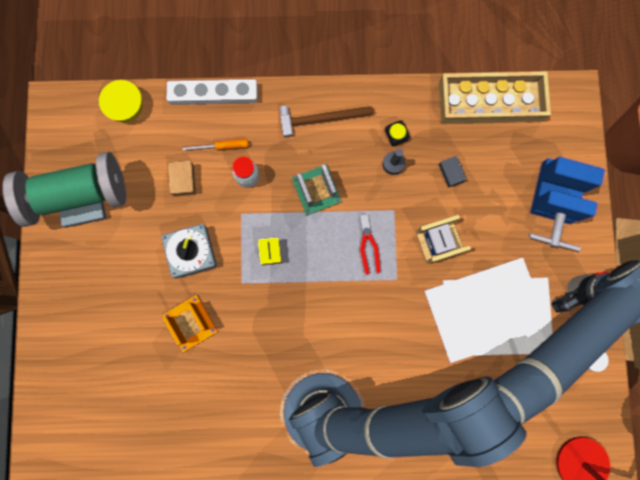

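View pics/side0.png

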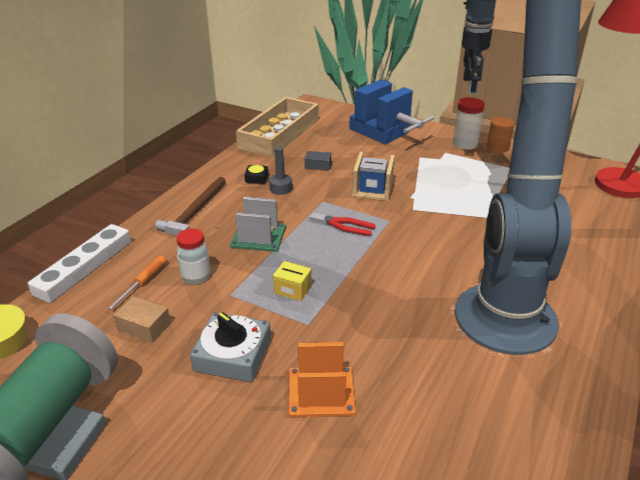

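Top view: carrier with tall tin near (443,240), flat tin (269,251), press (317,189), timer (188,250), jar (245,172), stake (395,160), pliers (370,245). The orange press look-alike is at (190,322). The side view agrees. Next I cast coarse rays and take wrist views.

```bash
cat > h.py <<'E'
from rig import *
import numpy as np,cv2,pickle
def R(yaw): c,s=np.cos(yaw),np.sin(yaw); return np.array([[c,s,0],[s,-c,0],[0,0,-1.]])
def cast(cam,uv,z):
    K,p,Rc=cam; uv=np.atleast_2d(uv).astype(float)
    d=(np.linalg.inv(K)@np.c_[uv,np.ones(len(uv))].T).T@Rc.T
    return p+d*((z-p[2])/d[:,2])[:,None]
def tcam(n):
    c=camera_params(n); return c['K'],c['position'],c['rotation']
def wristshot(name):
    s=sense(); c=camera_params('wrist'); T=c['tool_from_camera']
    cam=(c['K'],s['position']+s['tcp_rot']@T[:3,3],s['tcp_rot']@T[:3,:3])
    p,d=camera('wrist'); pickle.dump((cam,p,d),open('pics/%s.pkl'%name,'wb')); cv2.imwrite('pics/%s.png'%name,p[...,::-1])
    return cam,p,d
def load(name): return pickle.load(open('pics/%s.pkl'%name,'rb'))
def tri(camA,a,camB,b):
    P=[]
    for (K,p,Rc),uv in ((camA,a),(camB,b)):
        d=Rc@np.linalg.inv(K)@np.array([uv[0],uv[1],1.]); P.append((p,d/np.linalg.norm(d)))
    M=sum(np.eye(3)-np.outer(d,d) for p,d in P); v=sum((np.eye(3)-np.outer(d,d))@p for p,d in P)
    return np.linalg.solve(M,v)
E
python3 - <<'E'
from h import *
t=tcam('top')
pos={}
for n,uv,z in [('carrier',(443,240),.09),('flat',(269,251),.054),('press',(317,189),.05),('timer',(188,250),.05),('jar',(245,170),.11),('stake',(396,158),.1),('pliers',(370,250),.01),('matTL',(241,213),0),('matBR',(396,279),0),('orange',(190,322),.05)]:
    pos[n]=cast(t,uv,z)[0]; print(n,pos[n].round(3))
for n in ['carrier','press','flat','timer']:
    x,y=pos[n][:2]
    for k,o in enumerate([-.035,.035]):
        try:
            a=np.arctan2(y,x); u=np.array([-np.sin(a),np.cos(a)])
            movep(np.r_[np.array([x,y])+o*u,.25],R(a+np.pi/2)); wristshot('%s%d'%(n,k))
        except Exception as e: print(n,k,repr(e))
    print(n,sense()['time_s'],sense()['joint_pos'])
ims=[cv2.resize(cv2.imread('pics/%s0.png'%n),(400,300)) for n in ['carrier','press','flat','timer']]
cv2.imwrite('pics/mont.png',np.vstack([np.hstack(ims[:2]),np.hstack(ims[2:])]))
E
```

```text
carrier [ 0.457 -0.34   0.09 ]
flat [0.442 0.135 0.054]
press [ 0.615 -0.002  0.05 ]
timer [0.451 0.359 0.05 ]
jar [0.659 0.193 0.11 ]
stake [ 0.686 -0.221  0.1  ]
pliers [ 0.444 -0.149  0.01 ]
matTL [0.56  0.218 0.   ]
matBR [ 0.36  -0.221  0.   ]
orange [0.254 0.352 0.05 ]
carrier 1.65 [ 0.71307239  0.3197919  -0.26005098  1.78263907  0.09424072  1.05154742
 -0.22251577]
press 3.3083 [ 0.25018857  0.4243932  -0.50115767  1.66704004  0.22436505  1.10777208
 -0.31968314]
flat 4.5333 [ 0.16759043  0.19371795 -0.70341333  1.98928656  0.147174    1.00862356
 -0.31133213]
timer 5.725 [-0.18991161  0.42980047 -0.81426957  1.74652269  0.34638843  1.11529486
 -0.44376146]
```

View pics/mont.png

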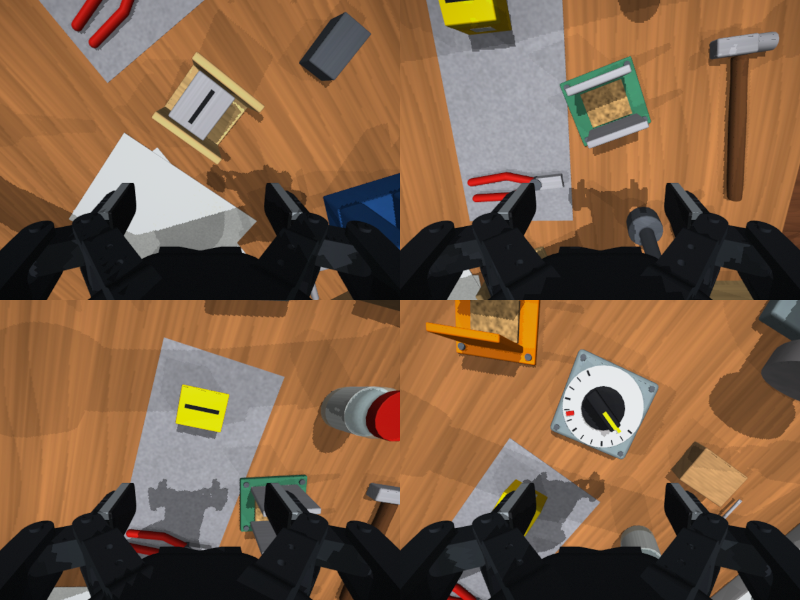

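Wrist views, half-scale montage: the tall tin lid with its stripe is at about (200,103) in the carrier shot. The press with light cheek tops is at (605,102). The flat tin lid is at (203,408). The timer is at (603,408), with its pointer lower-right at (613,424) and the red mark at (570,413).

```bash
cat > seg.py <<'E'
from h import *
def world(sh):
    (K,p,Rc),im,d=sh; v,u=np.mgrid[:480,:640]
    c=np.stack([(u-K[0,2])/K[0,0]*d,(v-K[1,2])/K[1,1]*d,d],-1); return c@Rc.T+p
def near(W,xy,r,z0,z1): return (np.hypot(W[...,0]-xy[0],W[...,1]-xy[1])<r)&(W[...,2]>z0)&(W[...,2]<z1)
def big(m):
    n,l,s,c=cv2.connectedComponentsWithStats(m.astype(np.uint8)); 
    return (l==1+np.argmax(s[1:,4])) if n>1 else m
def cen(m): v,u=np.nonzero(m); return np.array([u.mean(),v.mean()])
def rect(cam,m,z):
    """footprint of a mask on plane z: centre, long side direction, sides"""
    v,u=np.nonzero(m); P=cast(cam,np.c_[u,v],z)[:,:2]
    (c,(w,h),a)=cv2.minAreaRect((P*1000).astype(np.float32)); a=np.radians(a)
    if h>w: w,h,a=h,w,a+np.pi/2
    return np.array(c)/1000,np.degrees((a+np.pi/2)%np.pi-np.pi/2),w,h
def hsv(im): return cv2.cvtColor(im,cv2.COLOR_RGB2HSV).astype(int)
def line(cam,m,z):
    v,u=np.nonzero(m); P=cast(cam,np.c_[u,v],z)[:,:2]; d=np.linalg.svd(P-P.mean(0),full_matrices=0)[2][0]
    return np.degrees(np.arctan2(d[1],d[0]))%180
E
python3 - <<'E'
from seg import *
co=dict(carrier=(.457,-.34),press=(.615,-.002),flat=(.442,.135),timer=(.451,.359))
def rep(n,f):
    c=[]
    for k in (0,1):
        sh=load(n+str(k)); W=world(sh); c.append((sh[0],f(sh,W,hsv(sh[1]),co[n])))
    print(n,'   tri',tri(c[0][0],c[0][1],c[1][0],c[1][1]).round(4))
def tall(sh,W,H,xy):
    m=near(W,xy,.06,.083,.097)&(H[...,1]<60); lid=big(m&(H[...,2]>60)); full=cv2.morphologyEx(lid.astype(np.uint8),cv2.MORPH_CLOSE,np.ones((15,15)))>0
    z=np.median(W[...,2][lid]); st=big(full&(H[...,2]<60)); print('tall z',z.round(4),rect(sh[0],full,z),'stripe',line(sh[0],st,z),st.sum(),cast(sh[0],cen(st),z)); return cen(st)
def flat(sh,W,H,xy):
    y=(abs(H[...,0]-29)<5)&(H[...,1]>150); m=near(W,xy,.06,.046,.062); lid=big(m&y); full=cv2.morphologyEx(lid.astype(np.uint8),cv2.MORPH_CLOSE,np.ones((15,15)))>0
    z=np.median(W[...,2][lid]); st=big(full&(H[...,2]<60)); print('flat z',z.round(4),rect(sh[0],full,z),'stripe',line(sh[0],st,z),st.sum(),cast(sh[0],cen(st),z)); return cen(st)
def press(sh,W,H,xy):
    m=near(W,xy,.075,.087,.098); z=np.median(W[...,2][m]); print('press z',z.round(4),rect(sh[0],m,z),m.sum())
    n,l,s,c=cv2.connectedComponentsWithStats(m.astype(np.uint8)); q=[]
    for i in range(1,n):
        if s[i,4]>80: q.append(cen(l==i)); print('  cheek',rect(sh[0],l==i,z))
    p=near(W,xy,.05,.0125,.0195)&(H[...,0]>8)&(H[...,0]<25)&(H[...,1]>50); p=big(p);zp=np.median(W[...,2][p]); print('  pad z',zp.round(4),rect(sh[0],p,zp),p.sum())
    return np.mean(q,0)
def timer(sh,W,H,xy):
    box=near(W,xy,.1,.04,.056); d=big(near(W,xy,.075,.04,.06)&(H[...,1]<40)&(H[...,2]>150)); z=np.median(W[...,2][d])
    v,u=np.nonzero(d); P=cast(sh[0],np.c_[u,v],z)[:,:2]; c,r=cv2.minEnclosingCircle((P*1000).astype(np.float32)); hull=cv2.convexHull((P*1000).astype(np.float32)); e=cv2.fitEllipse(hull); c=np.array(e[0])/1000; print('timer z',z.round(4),c,r,e,'box',rect(sh[0],box,z))
    red=big(near(W,xy,.065,.04,.07)&((H[...,0]<8)|(H[...,0]>172))&(H[...,1]>130)); ye=near(W,xy,.065,.04,.11)&(abs(H[...,0]-29)<5)&(H[...,1]>130)
    for nm,m in(('red',red),('yel low',ye&(W[...,2]<.065)),('yel top',ye&(W[...,2]>.085))):
        if m.sum()==0: print(nm,0);continue
        zz=np.median(W[...,2][m]); p=cast(sh[0],cen(m),zz)[0]; dd=p[:2]-c; print('  ',nm,m.sum(),zz.round(4),p.round(4),'r',np.hypot(*dd).round(4),'ang',np.degrees(np.arctan2(dd[1],dd[0])).round(2),'line',line(sh[0],m,zz))
    return cen(red)
for n,f in(('carrier',tall),('flat',flat),('press',press),('timer',timer)):
    try: rep(n,f)
    except Exception as e: print(n,repr(e))
E
```

```text
tall z 0.0916 (array([ 0.46223947, -0.33560443]), np.float64(16.729475021362298), 68.03255462646484, 56.09917449951172) stripe 16.768914019873392 380 [[ 0.46316219 -0.33549895  0.09157189]]
tall z 0.0916 (array([ 0.46291156, -0.33464886]), np.float64(16.685369491577156), 69.16145324707031, 56.93769454956055) stripe 17.064498760135194 311 [[ 0.46264259 -0.33572024  0.09160404]]
carrier    tri [ 0.4631 -0.3353  0.0935]
flat z 0.0556 (array([0.44498761, 0.13675253]), np.float64(5.115186214447027), 67.60291290283203, 55.841453552246094) stripe 5.1531496474373695 295 [[0.44492491 0.13677214 0.05555435]]
flat z 0.0556 (array([0.44475162, 0.13813028]), np.float64(5.226563930511477), 67.42008209228516, 57.70145797729492) stripe 5.008518463178439 239 [[0.44492983 0.13672492 0.05557299]]
flat    tri [0.4449 0.1368 0.0558]
press z 0.0931 (array([0.62387579, 0.00196364]), np.float64(19.8341178894043), 83.36099243164062, 81.53810119628906) 2857
  cheek (array([0.61174622, 0.03559591]), np.float64(19.887573242187504), 83.36065673828125, 9.981886863708496)
  cheek (array([ 0.63582599, -0.0311734 ])
[... 1092 characters left out ...]
0.0587] r 0.0386 ang -12.25 line 162.05805273220795
   yel top 256 0.0954 [0.465  0.359  0.0954] r 0.0148 ang -6.46 line 164.49644559988423
timer z 0.0534 [0.44915128 0.36170828] 74.32225036621094 ((449.1512756347656, 361.7082824707031), (138.31732177734375, 145.13255310058594), 15.766617774963379) box (array([0.44965726, 0.36436673]), np.float64(-75.20165634155273), 121.7044906616211, 120.88232421875)
   red 73 0.0587 [0.4182 0.3293 0.0587] r 0.0448 ang -133.65 line 48.08419092105522
   yel low 2 0.0596 [0.4901 0.3538 0.0596] r 0.0417 ang -10.86 line 129.88853000682852
   yel top 212 0.0954 [0.4647 0.3591 0.0954] r 0.0158 ang -9.68 line 164.36555416584574
timer    tri [0.4184 0.3286 0.0568]
```

```bash
python3 - <<'E'
from h import *
A=np.radians
command_gripper(.085,60)
y=A(16.9); p=np.array([.463,-.3352])
movep(np.r_[p,.2],R(y)); move_l(np.r_[p,.068],feed=.1)
command_gripper(.04,60); s=sense(); print('grip',s['finger_gap'],s['gripper_force'],s['wrist_force'],s['time_s'])
move_l(np.r_[p,.19],feed=.12); s=sense(); print('lift',s['finger_gap'],s['gripper_force'],s['wrist_force'],s['position'])
q=np.array([.45,0.]); movep(np.r_[q,.19],R(A(19.9))); move_l(np.r_[q,.07],feed=.12)
print(move_l(np.r_[q,.054],feed=.02,until_force=5)); s=sense(); print(s['position'],s['wrist_force'])
command_gripper(.085); s=sense(); print(s['position'],s['wrist_force'],s['time_s'])
move_l(np.r_[q,.25],feed=.2)
movep(np.r_[q,.25],R(A(109.9))); wristshot('tin2'); 
movep(np.array([.624,.002,.25]),R(A(109.9))); s=sense(); print(s['position'],s['joint_pos'],s['time_s']); wristshot('press2')
E
cat > t.py <<'E'
from seg import *
sh=load('tin2');W=world(sh);H=hsv(sh[1])
m=near(W,(.45,0),.06,.07,.09)&(H[...,1]<60); lid=big(m&(H[...,2]>60)); full=cv2.morphologyEx(lid.astype(np.uint8),cv2.MORPH_CLOSE,np.ones((15,15)))>0
z=np.median(W[...,2][lid]); st=big(full&(H[...,2]<60)); print('tall z',z.round(4),rect(sh[0],full,z),'stripe',line(sh[0],st,z),cast(sh[0],cen(st),z))
sh=load('press2');W=world(sh);H=hsv(sh[1]);xy=(.624,.002)
m=near(W,xy,.075,.087,.098); z=np.median(W[...,2][m]); print('press',z,rect(sh[0],m,z))
p=big(near(W,xy,.05,.0125,.0195)&(H[...,0]>8)&(H[...,0]<25)&(H[...,1]>50));zp=np.median(W[...,2][p]); print('  pad z',zp.round(4),rect(sh[0],p,zp),p.sum())
E
python3 t.py; python3 -c "
import cv2,numpy as np
cv2.imwrite('pics/m2.png',np.hstack([cv2.resize(cv2.imread('pics/%s.png'%n),(400,300)) for n in ('tin2','press2')]))"
```

```text
grip 0.055388767378215235 65.70905685424805 [-0.72114548  1.6779009   4.76020695] 10.35
lift 0.05528149282370616 65.02325177192688 [ 0.26067817  0.70958985 -8.18076952] [ 0.4622464  -0.33480221  0.18886154]
True
[ 4.49977811e-01 -2.48526188e-05  5.85778710e-02] [-0.09854452  0.6317551   4.86766194]
[ 4.48089064e-01 -3.95762705e-04  5.72915513e-02] [-0.78344967 -0.13011457  0.64608561] 14.9333
[0.6228055  0.00239431 0.24950098] [ 0.42628904  0.47973792 -0.69562243  1.64160372  0.33044894  1.1434703
 -0.00494198] 18.2
tall z 0.0815 (array([4.48585846e-01, 2.65060425e-04]), np.float64(19.86285018920898), 68.17401123046875, 56.63175582885742) stripe 19.869886591032188 [[ 0.44943441 -0.00049339  0.08154961]]
press 0.09308858781124701 (array([0.62385675, 0.00242816]), np.float64(19.938983917236328), 83.25313568115234, 80.77616119384766)
  pad z 0.0174 (array([ 0.6251579 , -0.00145395]), np.float64(19.96264266967774), 67.61101531982422, 47.255882263183594) 2995
```

View pics/m2.png

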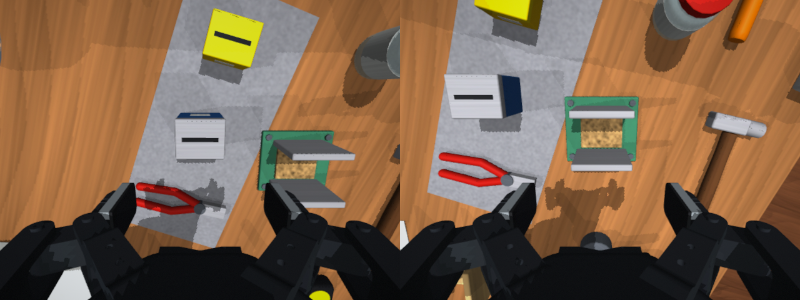

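The left picture shows the tall tin upright on the mat at (200,138), square to the press. The right shows the empty press at (602,133). Measured and released tin positions agree to 0.5 mm, so I regrasp along the tin's length and insert.

```bash
cat >> h.py <<'E'
def line_to(p,feed=.1,n=2):
    """straight line, then trim away the arm's standing error as sensed"""
    p=np.array(p,float); move_l(p,feed=feed); c=p.copy()
    for _ in range(n):
        sleep(.1); e=p-sense()['position']
        if np.linalg.norm(e)<4e-4: break
        c=c+e; move_l(c,feed=.03)
    return c
def st(t):
    s=sense(); print(t,'t',round(s['time_s'],2),'pos',s['position'].round(4),'F',s['wrist_force'].round(1),'gap',round(s['finger_gap'],4),'gf',round(s['gripper_force'],1)); return s
E
python3 - <<'E'
from h import *
Y=R(np.radians(109.9)); q=np.array([.4494,-.0003])
movep(np.r_[q,.2],Y); move_l(np.r_[q,.09],feed=.15); line_to(np.r_[q,.058],feed=.08); st('at tin')
command_gripper(.05,60); a=st('grip')
move_l(np.r_[q,.2],feed=.12)
P=np.array([.6238,.0023])
movep(np.r_[P,.2],Y); c=line_to(np.r_[P,.175],n=3); st('above')
print(sense()['tcp_rot'].round(4).tolist())
d=c-np.r_[P,.175]
hit=move_l(np.r_[P+d[:2],.1],feed=.05,until_force=8); s=st('mid %s'%hit)
if not hit:
    hit=move_l(np.r_[P+d[:2],.066],feed=.025,until_force=7); st('down %s'%hit)
E
```

```text
at tin t 20.89 pos [ 0.4491 -0.0005  0.0578] F [-0.3 -0.3 -0.3] gap 0.0849 gf 0.0
grip t 21.19 pos [ 4.495e-01 -3.000e-04  5.800e-02] F [-0.5  0.   4.5] gap 0.0675 gf 67.7
above t 24.46 pos [0.6237 0.0023 0.1748] F [-0.4  1.  -7.6] gap 0.0671 gf 69.7
[[-0.3404, 0.9403, -0.0], [0.9403, 0.3404, 0.0], [0.0, -0.0, -1.0]]
mid False t 26.1 pos [0.624  0.0024 0.1004] F [ 0.1 -0.1 -7.4] gap 0.0672 gf 69.7
down True t 27.07 pos [0.6237 0.0023 0.0742] F [-1.2  0.6  6.3] gap 0.0674 gf 71.0
```

```bash
python3 - <<'E'
from seg import *
Y=R(np.radians(109.9)); P=np.array([.6238,.0023])
command_gripper(.085); st('open'); move_l(np.r_[P,.25],feed=.15); sleep(.2); wristshot('set'); st('up')
F=np.array([.4449,.1368]); movep(np.r_[F,.25],R(np.radians(95.1))); sleep(.2); wristshot('flat2'); st('flat')
sh=load('set');W=world(sh);H=hsv(sh[1])
m=near(W,P,.05,.0955,.103)&(H[...,1]<60); z=np.median(W[...,2][m&(H[...,2]>60)]); m=near(W,P,.05,z-.0015,z+.004)&(H[...,1]<60)
lid=big(m&(H[...,2]>60)); full=cv2.morphologyEx(lid.astype(np.uint8),cv2.MORPH_CLOSE,np.ones((15,15)))>0
s=big(full&(H[...,2]<60)); print('tall z',z.round(4),rect(sh[0],full,z),'stripe',line(sh[0],s,z),cast(sh[0],cen(s),z),s.sum())
sh=load('flat2');W=world(sh);H=hsv(sh[1])
y=(abs(H[...,0]-29)<5)&(H[...,1]>150); lid=big(near(W,F,.06,.046,.062)&y); full=cv2.morphologyEx(lid.astype(np.uint8),cv2.MORPH_CLOSE,np.ones((15,15)))>0
z=np.median(W[...,2][lid]); s=big(full&(H[...,2]<60)); print('flat z',z.round(4),rect(sh[0],full,z),'stripe',line(sh[0],s,z),cast(sh[0],cen(s),z))
cv2.imwrite('pics/set_c.png',cv2.resize(cv2.imread('pics/set.png')[100:340,240:560],(640,480)))
E
```

```text
open t 27.39 pos [0.6211 0.0015 0.0715] F [ 0.1 -0.6 -0.6] gap 0.0852 gf 0.0
up t 28.98 pos [0.6236 0.0023 0.2494] F [-0.1 -0.3 -0.2] gap 0.0853 gf 0.0
flat t 30.13 pos [0.4459 0.1362 0.2498] F [-0.6  0.1 -0.3] gap 0.0848 gf 0.0
tall z 0.0975 (array([0.62280981, 0.00183246]), np.float64(19.950815200805664), 67.83509826660156, 55.57007598876953) stripe 19.960073801070738 [[0.62288253 0.00178881 0.09751122]] 365
flat z 0.0556 (array([0.44490515, 0.13757266]), np.float64(4.974214553833007), 67.5769271850586, 56.36664581298828) stripe 4.894630188704351 [[0.44494355 0.13637332 0.05556641]]
```

View pics/set_c.png

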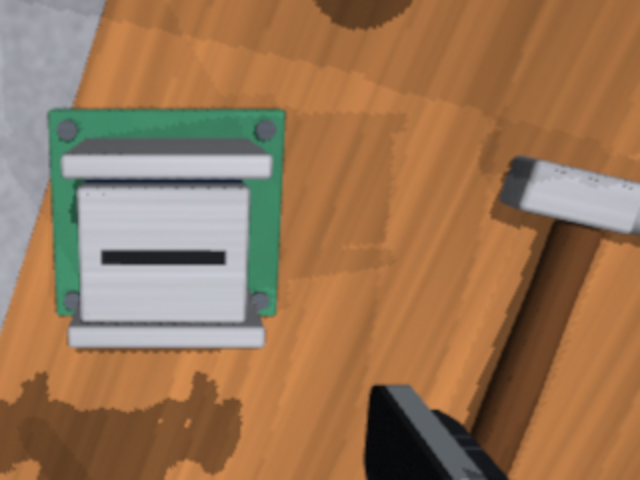

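The crop shows the tall tin square between the cheeks, with its centre near (163,255). It sits about 1 mm off the pad centre along x, which is fine. Next I place the flat tin on its measured lid position.

```bash
python3 - <<'E'
from seg import *
A=np.radians
F=np.array([.4449,.1366]); T=np.array([.6229,.0018])
move_l(np.r_[F,.08],feed=.15); line_to(np.r_[F,.034],feed=.08); s=st('at flat'); e=F-s['position'][:2]
off=e@np.array([-np.sin(A(5)),np.cos(A(5))]); print('off y',off)
command_gripper(.05,60); g=st('grip'); z0=g['position'][2]
move_l(np.r_[F,.22],feed=.12)
P=T-off*np.array([-np.sin(A(19.95)),np.cos(A(19.95))])
movep(np.r_[P,.22],R(A(109.95))); c=line_to(np.r_[P,.15],n=3); st('above'); d=c[:2]-P
hit=move_l(np.r_[P+d,.12],feed=.02,until_force=4); s=st('down %s'%hit)
if hit and abs(s['position'][2]-z0-.096)<.005:
    move_l(s['position'],feed=.02); sleep(.2); st('relaxed')
    command_gripper(.085); st('open'); move_l(np.r_[P,.27],feed=.15); sleep(.2); wristshot('stack'); st('up')
    sh=load('stack');W=world(sh);H=hsv(sh[1])
    y=(abs(H[...,0]-29)<5)&(H[...,1]>150); z=np.median(W[...,2][near(W,T,.03,.14,.165)&y]);print('z',z); lid=big(near(W,T,.06,z-.005,z+.005)&y); full=cv2.morphologyEx(lid.astype(np.uint8),cv2.MORPH_CLOSE,np.ones((15,15)))>0
    q=big(full&(H[...,2]<60)); print('flat',rect(sh[0],full,z),'stripe',line(sh[0],q,z),cast(sh[0],cen(q),z))
    cv2.imwrite('pics/stack_c.png',cv2.resize(sh[1][100:340,240:560,::-1],(640,480)))
    p,_=camera('side'); cv2.imwrite('pics/side1.png',cv2.resize(p[150:300,180:400,::-1],(660,450)))
E
```

```text
at flat t 32.59 pos [0.4447 0.1364 0.0338] F [ 0.2 -0.6 -0.6] gap 0.0853 gf 0.0
off y 0.00022174465044729985
grip t 32.89 pos [0.445  0.1365 0.034 ] F [ 0.1 -0.8  5.6] gap 0.0675 gf 67.6
above t 37.13 pos [0.623  0.0017 0.1498] F [ 1.4 -0.2 -5.9] gap 0.0676 gf 68.6
down True t 38.1 pos [0.6231 0.0016 0.1301] F [-0.4  0.2  6.4] gap 0.0674 gf 69.6
relaxed t 38.6 pos [0.6233 0.0017 0.1302] F [-0.3 -0.1  0.8] gap 0.0673 gf 69.3
open t 38.92 pos [0.623  0.0016 0.13  ] F [ 0.4 -0.5  0.1] gap 0.085 gf 0.0
up t 40.26 pos [0.6227 0.0015 0.2692] F [ 0.  -0.7  0.1] gap 0.0848 gf 0.0
z 0.15155234788774707
flat (array([0.62199554, 0.0026145 ]), np.float64(19.99769210815429), 67.72527313232422, 55.96364212036133) stripe 19.83565071047577 [[0.62240624 0.00177905 0.15155235]]
```

View pics/side1.png

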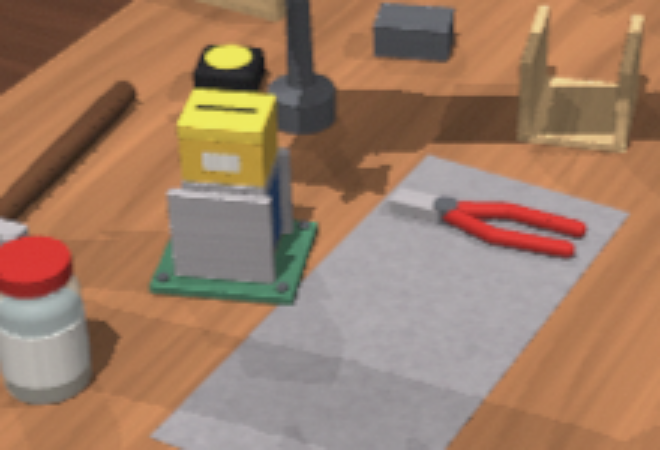

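The side view shows the yellow tin squarely on the blue one at crop (228,140), between the cheeks. The bystanders have not moved. Now the timer.

```bash
cat > tm.py <<'E'
from seg import *
def look(name,xy=(.450,.364)):
    sh=wristshot(name);W=world(sh);H=hsv(sh[1])
    red=big(near(W,xy,.065,.04,.07)&((H[...,0]<8)|(H[...,0]>172))&(H[...,1]>130)); ye=near(W,xy,.065,.04,.11)&(abs(H[...,0]-29)<5)&(H[...,1]>130)
    lo=ye&(W[...,2]<.07); hi=ye&(W[...,2]>.085)
    r=cast(sh[0],cen(red),.0555)[0][:2]; ra=line(sh[0],red,.0555); ha=line(sh[0],hi,.0935); hc=cast(sh[0],cen(hi),.0935)[0][:2]
    # axis: intersection of the pointer line and the mark line, and box centre
    d1=np.array([np.cos(np.radians(ha)),np.sin(np.radians(ha))]); d2=np.array([np.cos(np.radians(ra)),np.sin(np.radians(ra))])
    box=rect(sh[0],near(W,xy,.1,.04,.06),.0515)
    out=dict(redc=r,redline=ra,ptrline=ha,topc=hc,box=box[0],nlow=lo.sum())
    if lo.sum(): out['lowc']=cast(sh[0],cen(lo),.0555)[0][:2]; 
    if abs(np.sin(np.radians(ha-ra)))>.3:
        t=np.linalg.solve(np.c_[d1,-d2],r-hc); out['axis']=hc+t[0]*d1
    for k in('redc','lowc'):
        if k in out: e=out[k]-np.array(xy); out[k+'_ang']=np.degrees(np.arctan2(e[1],e[0]))
    print(name,{k:np.round(v,4) for k,v in out.items()}); return out
E
python3 - <<'E'
from tm import *
A=np.radians
movep([.45,.364,.25],R(A(164.4))); sleep(.2); look('tm2'); s=st('a'); print(s['joint_pos'].round(2))
q=inverse_kinematics([.45,.364,.0885],R(A(164.4))); q2=inverse_kinematics([.45,.364,.0885],R(A(48))); print(q.round(3),q2.round(3))
movep([.45+.0,.364,.251],R(A(110))); sleep(.2); look('tm3')
E
```

```text
tm2 {'redc': array([0.4187, 0.3282]), 'redline': np.float64(48.7522), 'ptrline': np.float64(165.0868), 'topc': array([0.4654, 0.3589]), 'box': array([0.4504, 0.3627]), 'nlow': np.int64(0), 'axis': array([0.4494, 0.3632]), 'redc_ang': np.float64(-131.1553)}
a t 42.05 pos [0.4508 0.3632 0.2499] F [ 0.2 -0.4 -0.6] gap 0.085 gf 0.0
[ 0.01  0.52 -1.05  1.73  0.49  1.18  0.11]
[-0.111  0.696 -0.898  1.877  0.687  0.912 -0.045] [-0.407  0.557 -0.461  1.893  0.344  0.77  -1.79 ]
tm3 {'redc': array([0.4184, 0.3281]), 'redline': np.float64(46.3899), 'ptrline': np.float64(165.9244), 'topc': array([0.4654, 0.3587]), 'box': array([0.4507, 0.3636]), 'nlow': np.int64(27), 'lowc': array([0.4895, 0.3518]), 'axis': array([0.451 , 0.3623]), 'redc_ang': np.float64(-131.3236), 'lowc_ang': np.float64(-17.1366)}
```

```bash
python3 - <<'E'
from tm import *
A=np.radians; X=np.array([.4502,.3632]); yw=164.9
def yaw(): r=sense()['tcp_rot']; return np.degrees(np.arctan2(r[1,0],r[0,0]))
movep(np.r_[X,.2],R(A(yw))); command_gripper(.05,40); move_l(np.r_[X,.12],feed=.15); line_to(np.r_[X,.088],feed=.06); st('at knob'); print(yaw())
command_gripper(.005,40); s=st('grip'); y0=yaw(); print(y0)
q=np.array(s['joint_pos']); q1=q.copy(); q1[6]-=.2; move_joints(q1); sleep(.1); st('t'); print('yaw',yaw())
dy=(yaw()-y0)
if -15<dy<-8:
    tot=A(-15.2+132.2); q1[6]=q[6]-tot; move_joints(q1); sleep(.3); st('turned'); print('yaw',yaw(),'turned',yaw()-y0)
    command_gripper(.05); st('open'); move_l(sense()['position']+[0,0,.165],feed=.15); sleep(.2); look('tm4',X); st('end')
    cv2.imwrite('pics/tm4c.png',cv2.resize(cv2.imread('pics/tm4.png')[100:340,240:560],(640,480)))
E
```

```text
at knob t 46.16 pos [0.4502 0.3629 0.0878] F [-0.1  0.5 -0.2] gap 0.05 gf 0.0
164.8987406602282
grip t 46.56 pos [0.4502 0.3636 0.0879] F [ 1.8  2.9 -0.8] gap 0.0152 gf 44.0
164.90738799574268
t t 46.97 pos [0.4503 0.3639 0.0879] F [ 1.2  2.6 -2.2] gap 0.0153 gf 43.9
yaw 153.60403737784782
turned t 48.88 pos [0.4528 0.3644 0.088 ] F [ 7.2  5.5 -5.9] gap 0.0156 gf 43.1
yaw 47.85296721724267 turned -117.0544207785
open t 49.31 pos [0.4499 0.3633 0.0879] F [-0.7 -1.   0.1] gap 0.0502 gf 0.0
tm4 {'redc': array([0.4181, 0.3282]), 'redline': np.float64(46.9471), 'ptrline': np.float64(47.7979), 'topc': array([0.4416, 0.3518]), 'box': array([0.4518, 0.3638]), 'nlow': np.int64(4), 'lowc': array([0.4227, 0.3313]), 'redc_ang': np.float64(-132.5106), 'lowc_ang': np.float64(-130.7001)}
end t 50.81 pos [0.4498 0.3632 0.2523] F [0.7 0.3 0.5] gap 0.0503 gf 0.0
```

View pics/tm4c.png

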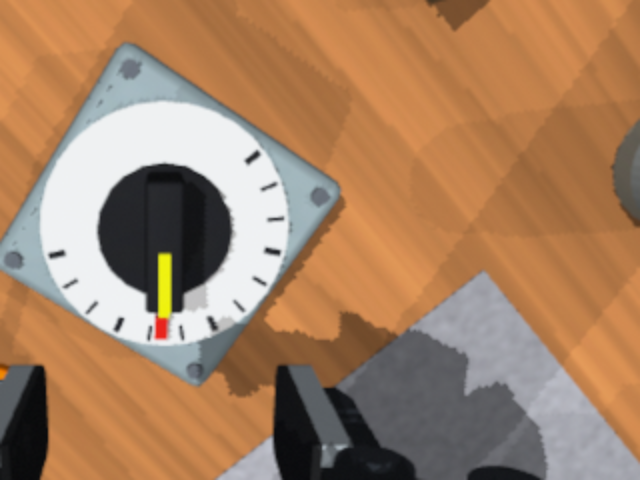

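The crop shows the pointer tip at (164,316) and the red mark at (161,328), about the dial centre (165,222). The pointer is perhaps 1–2° short, so I measure more finely.

```bash
cat > fine.py <<'E'
from seg import *
def fine(name,X=(.4502,.3632)):
    sh=load(name); cam,im,_=sh; H=hsv(im); v,u=np.mgrid[:480,:640]
    P=cast(cam,np.c_[u.ravel(),v.ravel()],.050)[:,:2].reshape(480,640,2); r=np.hypot(P[...,0]-X[0],P[...,1]-X[1])
    w=big((H[...,1]<22)&(H[...,2]>205)&(r<.066)); hull=cv2.convexHull((P[w]*1e5).astype(np.float32)); e=cv2.fitEllipse(hull); c=np.array(e[0])/1e5
    Q=cast(cam,np.c_[u.ravel(),v.ravel()],.0555)[:,:2].reshape(480,640,2)-c; rq=np.hypot(Q[...,0],Q[...,1])
    red=big(((H[...,0]<8)|(H[...,0]>172))&(H[...,1]>130)&(rq<.06)&(rq>.035)); ye=(abs(H[...,0]-29)<5)&(H[...,1]>130)&(rq>.033)&(rq<.044)
    ang=lambda m: np.degrees(np.arctan2(*Q[m].mean(0)[::-1]))
    print(name,'dial',c.round(4),np.array(e[1])/1e5,'red',ang(red),'ptr',ang(ye) if ye.any() else None,ye.sum(),'diff',ang(ye)-ang(red) if ye.any() else None)
E
python3 - <<'E'
from fine import *
A=np.radians
for n,yw in(('tm5',90),('tm6',-10)):
    movep([.4502,.3632,.24],R(A(yw))); sleep(.2); wristshot(n)
st('x')
for n in('timer0','timer1','tm2','tm3','tm4','tm5','tm6'): fine(n)
E
```

```text
x t 53.08 pos [0.4502 0.363  0.2394] F [-0.2  0.3 -0. ] gap 0.0498 gf 0.0
timer0 dial [0.4516 0.3626] [0.11669753 0.11682981] red -134.23050958226105 ptr -16.539589255927837 58 diff 117.69092032633321
timer1 dial [0.4523 0.3618] [0.11679724 0.1169813 ] red -135.06414764444173 ptr -26.656617495021155 72 diff 108.40753014942058
tm2 dial [0.4523 0.3626] [0.11666302 0.11683485] red -134.37282837521937 ptr -15.164487058311627 54 diff 119.20834131690775
tm3 dial [0.4517 0.362 ] [0.11685332 0.11704771] red -134.44740435330584 ptr -21.594766535048436 65 diff 112.8526378182574
tm4 dial [0.4508 0.3623] [0.11694027 0.11713489] red -133.85298516140878 ptr -131.69572682648737 58 diff 2.1572583349214085
tm5 dial [0.4514 0.362 ] [0.11714914 0.11719072] red -134.55519678796068 ptr -124.8837850657871 75 diff 9.671411722173588
tm6 dial [0.4505 0.363 ] [0.11713985 0.11750136] red -133.3686557035634 ptr -137.55816438963438 74 diff -4.18950868607098
```

```bash
python3 - <<'E'
from fine import *
A=np.radians; X=np.array([.4512,.3626])
def yaw(): r=sense()['tcp_rot']; return np.degrees(np.arctan2(r[1,0],r[0,0]))
movep(np.r_[X,.2],R(A(47.85))); move_l(np.r_[X,.12],feed=.15); line_to(np.r_[X,.088],feed=.06); print(yaw())
command_gripper(.005,40); s=st('grip'); print(yaw())
q=np.array(s['joint_pos']); q[6]-=A(yaw()-45.7); move_joints(q); sleep(.3); st('turned'); print('yaw',yaw())
command_gripper(.05); st('open'); print(yaw()); move_l(np.r_[X,.25],feed=.15); sleep(.2); wristshot('tm7'); st('end')
fine('tm7')
sh=load('tm7');W=world(sh);H=hsv(sh[1]); print(line(sh[0],near(W,X,.06,.085,.11)&(abs(H[...,0]-29)<5)&(H[...,1]>130),.0935))
p,_=camera('top'); cv2.imwrite('pics/top9.png',p[...,::-1])
cv2.imwrite('pics/fin.png',np.hstack([cv2.resize(cv2.imread('pics/tm7.png')[120:320,260:460],(400,400)),cv2.resize(p[60:360,120:520,::-1],(400,300)).copy() if 0 else cv2.copyMakeBorder(cv2.resize(p[60:360,120:520,::-1],(400,300)),0,100,0,0,cv2.BORDER_CONSTANT)]))
E
```

```text
47.85021978449244
grip t 56.19 pos [0.451  0.3623 0.0878] F [-0.2 -0.7  1.6] gap 0.0154 gf 40.8
47.840604430075885
turned t 56.74 pos [0.451  0.3623 0.0879] F [ 0.  -0.  -0.3] gap 0.0153 gf 40.8
yaw 45.72023912979064
open t 57.17 pos [0.4511 0.3623 0.0879] F [ 0.  -1.   0.2] gap 0.0502 gf 0.0
45.69988831156718
end t 58.65 pos [0.451  0.3624 0.2493] F [-0.9  0.3 -0.3] gap 0.0502 gf 0.0
tm7 dial [0.4508 0.3623] [0.11694336 0.11722386] red -133.5720180968492 ptr -134.0364565508407 62 diff -0.4644384539915052
45.83016631693175
```

View pics/fin.png

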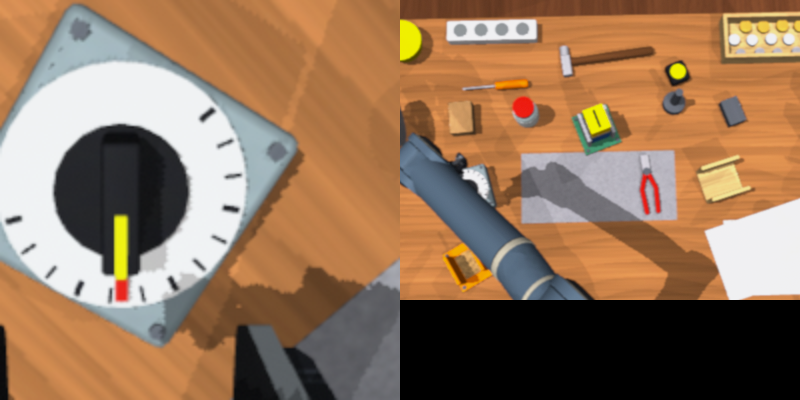

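The left picture shows the pointer tip (121,275) in line with the red mark (121,290). The right shows the stack standing in the press at (597,120), with the other things where they were.

```bash
python3 -c "
from rig import *
print(finish_job())"
```

```text
the job is handed in; nothing more can be done
None
```

The job is handed in at about 59 s of robot time: the blue tin stands between the cheeks about 1 mm off the pad centre, the yellow tin sits on it in line to about 1 mm, and the knob pointer was then set to within about 0.5° of the red mark.

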